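Set out the drip board for the next paint layer

ROBOT

A 6-joint arm with a two-finger parallel gripper is mounted at the origin on the work surface. World frame = base frame: x ahead of the robot, y to its left, z up, the work surface at z = 0. Lengths are in m, angles in rad, forces in N, time in s.
With the tool pointing down it reaches from about 0.325 to 0.9 m from the base axis. Payload 3.5 kg.
Tool frame: the origin (TCP) lies at the very end of the fingers, on their centre line; the grasp point (between the pads) lies 19 mm behind it; y points along the fingers, z is the direction in which the jaws open and shut, and the axes are right-handed (so a half turn about y gives the same grasp; the last joint's range is limited). The gripper opens to 85 mm and grips with 20 to 120 N. Pads are 22 mm wide; open, the fingers measure 114 mm over their backs; the gripper's body (76 mm by 85 mm) begins 54 mm behind the grasp point. The pads swing forward as they close: fully open they stand 13 mm farther back than shut.
Start: joints at [-1.316, 0.276, -0.026, 1.268, 0, 1.467], TCP at [0.219, -0.585, 0.193] pointing down, gripper open.
Joint ranges: [-3.12, 3.12], [-0.85, 1.88], [-1.08, 1.24], [-1.95, 2.15], [-1.57, 1.53], [-3.14, 3.14]. Speed limits (rad/s): [2.57, 2.57, 3.14, 3.14, 3.14, 3.14].

INTERFACE

Orientations are given as [roll, pitch, yaw] about the fixed x, y, z axes, in that order (R = Rz(yaw) Ry(pitch) Rx(roll)).
In Python, from workcell import * gives the robot as it stands.
- The arm moves only by the tool jog_arm, never from a script. Its argument "plan" is one flat list of numbers, 7 for each row, row after row: the shift along the tool's x, y, z in m, then the turn, a rotation vector about the tool's x, y, z in rad, then the finger opening in m, from 0 to 0.0854. A call has 1 to 10 rows; each row is the pose to reach, as a shift and turn from the pose commanded when the call began, along the tool's axes at that moment; what a row does not reach only later rows make up. A row lasts 1/12 s, in which the tool goes at most 41.7 mm and 7.16 degrees, less where a joint would pass 70% of its speed; a pose out of reach is approached as far as the arm can. A call with a gripper value outside its range is refused whole. The fingers move at their own pace and stop on an object; "squeeze" is the grip in N (left out, the last holds). Time passes only in rows, so rows that repeat a pose let the fingers close. It gives the time, the measured TCP pose, the force and the opening at its end, in the units of the state.
- read_state(): the state, without advancing time (a new reading comes with each control period).
- capture(name): name is "scene" or "top" or "wrist"; returns a dict with "pixels" (400x640x3 uint8, red, green, blue), "fx", "fy", "cx", "cy" (pixels), "R" (3x3) and "t" (3): a world point X has camera coordinates R X + t; the wrist camera has in their place "T_tool_cam" (4x4, takes a point from camera to tool coordinates, whose origin is the TCP and whose axes are the tool frame's). Camera axes: x right, y down, z forward; pixel columns grow to the right and rows downward; lengths in m; the calibration is good to about 2 mm. A picture is of the moment at which its call begins: read the wrist's pose just before it. There is no depth.
- finish_job(): hands the job in, once; it reports no verdict.
The state is a dict: "t": time; "qpos": joint angles; "qd": joint speeds; "effort": joint torques, N m; "tcp_pos": TCP position; "eef_rot": TCP orientation; "wrist_force": force on the tool from outside, world axes, zero at the start; "ft_torque": the same for the moment, N m; "opening": opening from 0.0 (shut) to 1.0 (fully open).
Only numpy, scipy, OpenCV 4.12 (cv2) and the standard library are available. Lean on these libraries where they do the work, as an engineer would, in place of code of your own. Each camera call takes 0.05 s, during which the arm holds its last target.

TASK

Set out the grey drip board for the next layer: stand the blue spray can on the white coaster and the orange spray can on the black coaster, put the yellow-lidded paint jar on the board halfway between the two coasters and in line with them, and set the metal nozzle tin centrally on top of the jar. All four stand upright at the end; do not knock any of them over on the way, and leave the green can and the brush pot where they are.

Things in the scene. Friction and masses are not known exactly. Their poses are not given: they have to be found in the camera images.
- can_blue: loose small spray-paint can with blue cap and blue band on its metal body, standing upright; 128 mm tall, body 52 mm in diameter up to 80 mm, then a cap 46 mm in diameter from 86 to 128 mm (good to grip from above); about 0.16 kg. Origin: centre of its underside, z up
- can_orange: loose small spray-paint can with orange cap and orange band on its metal body, standing upright; 128 mm tall, body 52 mm in diameter up to 80 mm, then a cap 46 mm in diameter from 86 to 128 mm (good to grip from above); about 0.16 kg. Origin: centre of its underside, z up
- jar: loose round paint jar, white below with a flat yellow lid, 60 mm tall; body 56 mm in diameter up to 46 mm, lid 58 mm in diameter from 46 to 60 mm; about 0.15 kg. Origin: centre of its underside, z up
- nozzle_tin: loose small closed round metal tin, silver with a copper-coloured band near its flat top; 44 mm in diameter, 32 mm tall, about 0.07 kg. It is narrower than the jar's lid, so keep the fingertips above the lid when setting it down there. Origin: centre of its underside, z up
- drip_board: fixed flat grey board lying on the table, 120 mm (its x) by 340 mm (its y, turned up to 0.2 rad from the table's y) and 8 mm thick, with small paint drips. Origin: centre of its underside, 8 mm below its top; the two coasters lie on its long centre line, 115 mm to either side of the origin, so the jar's place is at the middle of the board's top
- coaster_white: fixed flat round white disc, 72 mm in diameter, 4 mm thick, lying near one end of the drip board (which end varies). Origin: centre of its underside, so its top is 4 mm above the origin (12 mm above the table)
- coaster_black: fixed flat round black disc, 72 mm in diameter, 4 mm thick, lying near the other end of the drip board. Origin: centre of its underside, so its top is 4 mm above the origin (12 mm above the table)
- can_green: bystander: a spray can of the same shape with a green cap and band, standing upright among the others; 128 mm tall, 52 mm in diameter. To be left where it is. Origin: centre of its underside
- brush_pot: bystander: loose white ceramic pot with four brushes, 76 mm in diameter, the pot 95 mm and the brushes about 195 mm tall. To be left where it is. Origin: centre of its underside
Things that resemble listed ones, but are neither listed nor needed, are in the scene too. Several things have the shape of the jar; the one meant has the colours described above.

How it is judged:
By the outcome, as a careful person would: the job done as asked, in the order asked, and still so for the second after the job is handed in, with the robot touching nothing.
It also fails if it takes over 99 s, if anything falls off the work surface, if the arm or the gripper's body presses on something with over 40 N, if the wrist force passes 120 N, or if a joint passes its speed limit or range.

## Working session

There is one attempt and no reset: what is moved stays moved. The work goes in short steps, Python scripts to look and compute and a tool call to move; the robot and the scene stay as the last step left them, time stands still between calls to the robot, and variables do not carry over. Pictures are saved under pics/ and viewed, and the job is handed in when it is done.

Besides the shell and the picture viewer there is one more tool, called after ">>>" by a JSON object that holds its "op" and its "data". jog_arm: Moves the arm, as the interface text tells. Its arguments: {"type":"object","properties":{"plan":{"type":"array","items":{"type":"number"}},"squeeze":{"type":"number"}},"required":["plan"]}

```bash
mkdir -p pics; ls; python3 - <<'E'
from workcell import *
import cv2
s=read_state();print(s)
for n in ["scene","top","wrist"]:
    c=capture(n);cv2.imwrite(f"pics/{n}0.png",c["pixels"][:,:,::-1]);print(n,{k:v for k,v in c.items() if k!="pixels"})
E
```

```text
pics
{'t': 0.0, 'qpos': array([-1.31635396e+00,  2.77179703e-01, -2.79264330e-02,  1.26801248e+00,
       -2.09058865e-05,  1.46737906e+00]), 'qd': array([ 0.0005299 , -0.00158453, -0.00015428,  0.00026764, -0.00042247,
        0.00079474]), 'effort': array([-4.37062281e-04, -4.45507014e+01,  2.95201778e+01,  1.63247850e-02,
       -1.21340477e-04, -3.44850847e-06]), 'tcp_pos': array([ 0.21866657, -0.58454454,  0.19170937]), 'eef_rot': array([-1.57310837e+00,  2.18943014e-04, -2.78373325e+00]), 'wrist_force': array([0.42841457, 0.18998695, 0.33359181]), 'ft_torque': array([-0.04604089,  0.02068069,  0.0299331 ]), 'opening': 0.9986168222773664}
scene {'fx': 422.6268445566838, 'fy': 422.6268445566838, 'cx': 313.6791065163894, 'cy': 202.10637787474823, 'R': array([[-0.57551632,  0.81776734, -0.00612721],
       [ 0.62637362,  0.4359783 , -0.64620354],
       [-0.52577281, -0.37573861, -0.76314052]]), 't': array([ 0.30230492, -0.29524466,  1.5086176 ])}
top {'fx': 392.7166055548301, 'fy': 392.7166055548301, 'cx': 315.38679435645804, 'cy': 195.9823129341619, 'R': array([[ 0.02340058, -0.99971099,  0.00550884],
       [-0.99893123, -0.02360132, -0.03974141],
       [ 0.03985994, -0.00457298, -0.99919481]]), 't': array([0.00218251, 0.51314089, 1.05769374])}
wrist {'fx': 339.26189167207895, 'fy': 339.26189167207895, 'cx': 318.65360872573615, 'cy': 194.69843297079356, 'T_tool_cam': array([[ 4.29046014e-04,  9.64519456e-01,  2.64011430e-01,
        -6.70200787e-02],
       [ 1.94898033e-04, -2.64011530e-01,  9.64519504e-01,
        -1.81811375e-01],
       [ 9.99999889e-01, -3.62367940e-04, -3.01256040e-04,
         6.13903638e-04],
       [ 0.00000000e+00,  0.00000000e+00,  0.00000000e+00,
         1.00000000e+00]])}
```

View pics/scene0.png

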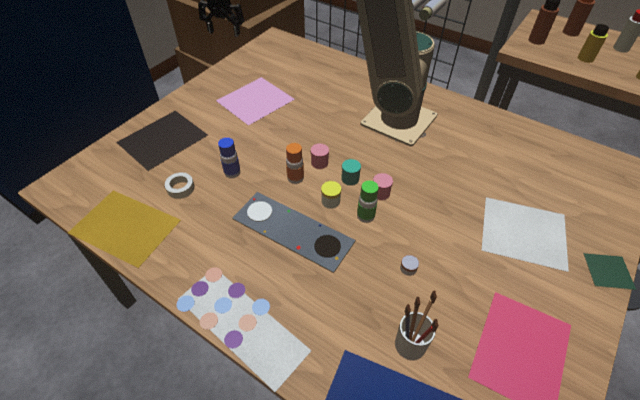

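View pics/top0.png

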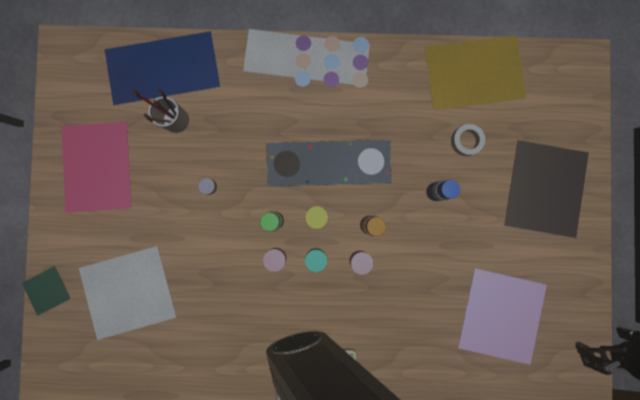

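The top view shows the board at about (329,163) with the black coaster at (287,163) and the white coaster at (371,161). The jar-shaped things are yellow (317,217), teal (316,261), pink (274,260) and pink (362,263). Only the yellow-lidded one fits. The tin is at (206,186), the blue can at (450,189), the orange can at (376,226) and the green can, a bystander, at (270,222). I'll check this with an enlarged crop.

```bash
cat > h.py <<'E'
from workcell import *
import cv2, numpy as np
from scipy.spatial.transform import Rotation as Ro
def proj(c,X): 
    p=c["R"]@np.asarray(X)+c["t"]; return np.array([c["fx"]*p[0]/p[2]+c["cx"],c["fy"]*p[1]/p[2]+c["cy"]])
def ray(c,u,v):
    d=c["R"].T@np.array([(u-c["cx"])/c["fx"],(v-c["cy"])/c["fy"],1.]); o=-c["R"].T@c["t"]; return o,d
def onz(c,u,v,z):
    o,d=ray(c,u,v); return (o+d*(z-o[2])/d[2])
def wristcam(s,c):
    T=np.eye(4);T[:3,:3]=Ro.from_euler('xyz',s["eef_rot"]).as_matrix();T[:3,3]=s["tcp_pos"]
    M=np.linalg.inv(T@c["T_tool_cam"]); c["R"]=M[:3,:3];c["t"]=M[:3,3]; return c
def blobs(px,lo,hi,amin=40,roi=None):
    h=cv2.cvtColor(px,cv2.COLOR_RGB2HSV); m=cv2.inRange(h,np.array(lo),np.array(hi))
    if roi: 
        k=np.zeros_like(m);k[roi[1]:roi[3],roi[0]:roi[2]]=1;m=m*k
    cs,_=cv2.findContours(m,cv2.RETR_EXTERNAL,cv2.CHAIN_APPROX_NONE)
    out=[]
    for q in cs:
        if cv2.contourArea(q)<amin: continue
        (e,ax,_)=cv2.fitEllipse(q) if len(q)>5 else ((0,0),(0,0),0)
        out.append((np.round(e,1),np.round(ax,1),cv2.contourArea(q),cv2.boundingRect(q)))
    return out
E
python3 - <<'E'
from h import *
t=capture("top");s=capture("scene")
a=cv2.resize(t["pixels"][100:300,180:480],None,fx=2.6,fy=2.6,interpolation=cv2.INTER_CUBIC)
b=s["pixels"][130:290,200:430]
cv2.imwrite("pics/crop_t.png",a[:,:,::-1]);cv2.imwrite("pics/crop_s.png",cv2.resize(b,None,fx=3.4,fy=3.4,interpolation=cv2.INTER_CUBIC)[:,:,::-1])
hs=cv2.cvtColor(t["pixels"],cv2.COLOR_RGB2HSV)
for n,(u,v) in dict(blue=(451,188),orange=(376,226),yel=(317,217),tin=(206,186),wh=(371,161),bl=(287,163),board=(329,170),green=(270,222),wood=(340,300)).items(): print(n,hs[v,u])
E
```

```text
blue [111 134 152]
orange [ 19 134 139]
yel [ 33 112 148]
tin [113  30 135]
wh [109  23 157]
bl [15 24 63]
board [108  34  90]
green [ 59  98 146]
wood [ 15  80 115]
```

View pics/crop_t.png

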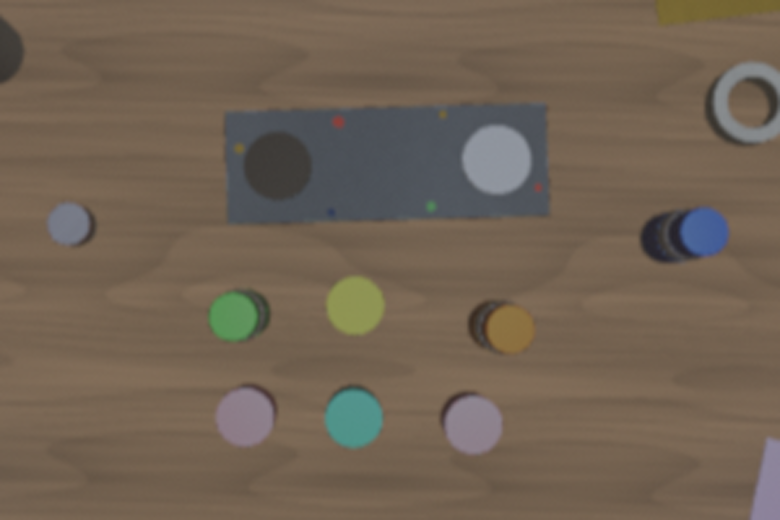

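View pics/crop_s.png

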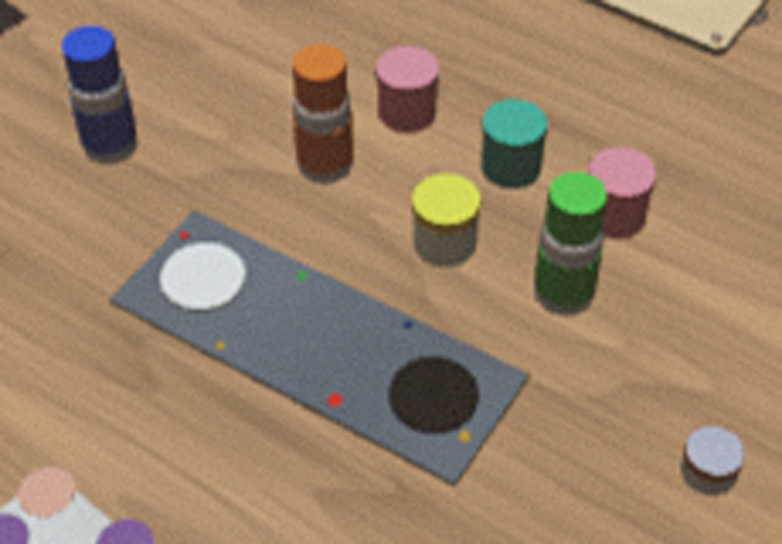

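The crops confirm it. The yellow-lidded jar has a white body and is at (355,305) in the top crop. The teal and pink jars have coloured bodies, so they are distractors. The blue, orange and green cans are unambiguous, and the tin is the silver disc with a copper band. Next I'll measure in both views.

```bash
cat > meas.py <<'E'
from h import *
spec=dict(blue=((105,150,100),(120,255,255),.128,(430,170,470,210),(215,130,245,180)),
 orange=((8,120,115),(21,255,255),.128,(360,212,390,240),(280,135,310,165)),
 green=((45,70,110),(70,255,255),.128,(255,208,285,236),(355,175,385,200)),
 yel=((26,95,100),(42,255,255),.060,(300,200,335,235),(315,175,345,202)),
 tin=((105,12,100),(130,70,255),.032,(195,175,220,200),(395,250,425,268)),
 white=((95,5,125),(125,60,255),.012,(350,145,390,180),(240,195,280,225)),
 black=((0,0,0),(180,255,80),.012,(268,145,306,182),(308,230,348,262)))
def run(names=spec,show=True):
    t=capture("top");s=capture("scene");out={}
    for n in names:
        lo,hi,z,r1,r2=spec[n]
        for c,r,nm in ((t,r1,'top'),(s,r2,'scene')):
            if n=='blue' and nm=='top': lo=(105,115,110)
            elif n=='blue': lo=(105,150,110)
            b=sorted(blobs(c["pixels"],lo,hi,30,r),key=lambda q:-q[2])
            if not b: print(n,nm,'none');continue
            x,y,w,h=b[0][3]
            p=onz(c,*b[0][0],z);out[n,nm]=p
            print(n,nm,b[0][0],b[0][1],b[0][3],np.round(p[:2]*1e3,1))
    return out
if __name__=="__main__": run()
E
python3 meas.py
```

```text
blue top [450.2 188.9] [16.3 16.9] (442, 181, 18, 17) [ 533.2 -311.7]
blue scene [225.5 142.6] [ 9.1 14. ] (219, 138, 14, 10) [ 537.9 -307.5]
orange top [376.  226.3] [17.3 17.7] (367, 217, 19, 19) [ 438.5 -133.2]
orange scene [292.9 148.1] [11.  16.8] (286, 142, 16, 14) [ 443.8 -130.1]
green top [269.  221.4] [17.8 18.1] (260, 212, 19, 19) [444.3 125.2]
green scene [369.6 186.5] [11.5 16.5] (361, 181, 18, 12) [447.4 128.6]
yel top [316.2 217. ] [21.3 21.9] (305, 206, 23, 23) [456.6  11.1]
yel scene [330.8 188.1] [14.6 19.3] (321, 181, 20, 16) [459.1  14.1]
tin top [206.1 185.8] [14.1 14.7] (199, 179, 15, 15) [532.3 305.9]
tin scene [409.8 261.7] [11.5 15.8] (402, 256, 16, 12) [534.1 308.9]
white top [370.7 160.9] [25.2 26. ] (358, 148, 26, 27) [ 612.1 -134.3]
white scene [263.3 210.5] [21.5 32.2] (247, 200, 33, 24) [ 606.9 -121.1]
black top [286.3 163.4] [26.2 26.8] (273, 150, 27, 28) [599.8  95.5]
black scene [327.  245.8] [21.9 26. ] (314, 235, 27, 23) [603.6  99.3]
```

>>> {"op": "jog_arm", "data": {"plan": [-0.39,-0.06,-0.146,0,-1.213,0,0.085,-0.39,-0.06,-0.146,0,-1.213,0,0.085,-0.39,-0.06,-0.146,0,-1.213,0,0.085,-0.39,-0.06,-0.146,0,-1.213,0,0.085,-0.39,-0.06,-0.146,0,-1.213,0,0.085,-0.39,-0.06,-0.146,0,-1.213,0,0.085,-0.39,-0.06,-0.146,0,-1.213,0,0.085,-0.39,-0.06,-0.146,0,-1.213,0,0.085,-0.39,-0.06,-0.146,0,-1.213,0,0.085,-0.39,-0.06,-0.146,0,-1.213,0,0.085], "squeeze": 40}}

```text
t: 1.18
tcp_pos: [0.5313, -0.3131, 0.2528]
eef_rot: [-1.57, -0.0, -1.565]
wrist_force: [0.3, -0.8, 0.0]
opening: 0.997
```

```bash
python3 - <<'E'
from h import *
s=read_state();c=wristcam(s,capture("wrist"));print(s["tcp_pos"],s["eef_rot"])
cv2.imwrite("pics/w1.png",c["pixels"][:,:,::-1])
for b in blobs(c["pixels"],(105,115,90),(120,255,255),100): print(b, onz(c,*b[0],.128))
E
```

```text
[ 0.5312708  -0.31310711  0.25281749] [-1.57049843e+00 -2.98355679e-04 -1.56513132e+00]
(array([321.9, 174.9]), array([46.7, 47.9]), 1752.5, (298, 151, 49, 48)) [ 0.53474012 -0.31182983  0.128     ]
```

View pics/w1.png

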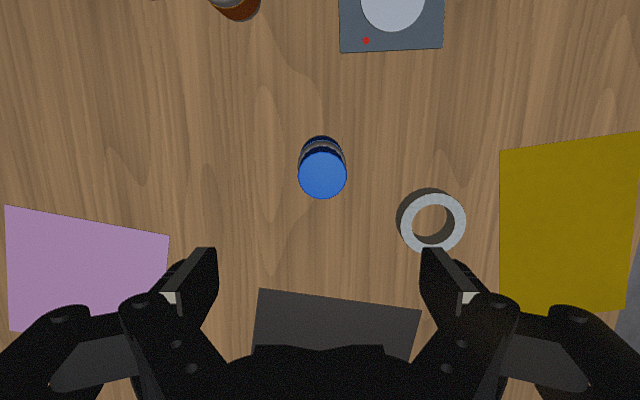

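The wrist view shows the blue cap at (322,175), well between the fingers. It agrees with the top view to 2 mm, so I'll descend and grip.

>>> {"op": "jog_arm", "data": {"plan": [-0.001,0.02,0.003,0,0,0,0.085,-0.001,0.06,0.003,0,0,0,0.085,-0.001,0.1,0.003,0,0,0,0.085,-0.001,0.135,0.003,0,0,0,0.085,-0.001,0.16,0.003,0,0,0,0.085,-0.001,0.165,0.003,0,0,0,0.085,-0.001,0.165,0.003,0,0,0,0.03,-0.001,0.165,0.003,0,0,0,0.03,-0.001,0.165,0.003,0,0,0,0.03,-0.001,0.165,0.003,0,0,0,0.03], "squeeze": 40}}

```text
t: 2.07
tcp_pos: [0.5349, -0.3152, 0.0902]
eef_rot: [-1.567, -0.003, -1.571]
wrist_force: [-0.3, 0.7, 0.4]
opening: 0.448
```

>>> {"op": "jog_arm", "data": {"plan": [0,0,0,0,0,0,0.03,0,0,0,0,0,0,0.03,0,0,0,0,0,0,0.03]}}

```text
t: 2.32
tcp_pos: [0.5342, -0.3147, 0.0892]
eef_rot: [-1.568, -0.002, -1.571]
wrist_force: [-0.4, -0.4, 5.8]
opening: 0.351
```

```bash
cat > w.py <<'E'
import sys
from h import *
s=read_state();c=capture("wrist");print(np.round(s["tcp_pos"],4),np.round(s["eef_rot"],3),s["opening"],np.round(s["wrist_force"],1))
cv2.imwrite(f"pics/{sys.argv[1]}.png",c["pixels"][:,:,::-1])
E
python3 w.py w2
```

```text
[ 0.5342 -0.3147  0.0892] [-1.568 -0.002 -1.571] 0.35104537812260034 [-0.4 -0.4  5.8]
```

View pics/w2.png

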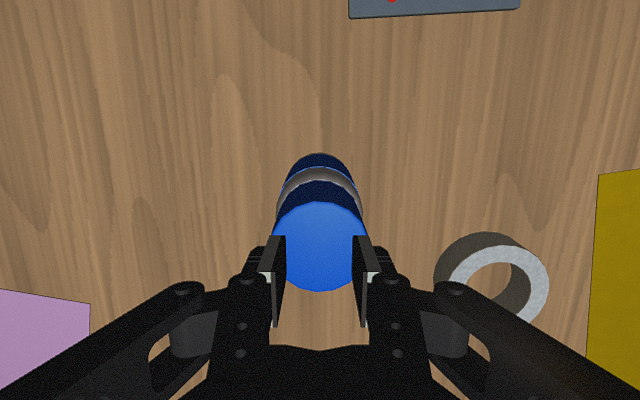

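```bash
python3 - <<'E'
from h import *
s=read_state();c=wristcam(s,capture("wrist"))
for b in blobs(c["pixels"],(105,150,120),(120,255,255),300): print(b, onz(c,*b[0],.128))
T=Ro.from_euler('xyz',s["eef_rot"]).as_matrix()
for q in [(0,0,0),(0,-.019,0),(-.011,-.04,.02),(.011,-.04,.02),(.011,-.019,.02),(-.011,0,.02)]: print(q,proj(c,T@np.array(q)+s["tcp_pos"]))
E
python3 - <<'E'
import sys;sys.path.insert(0,'.')
import os;os.chdir('.')
from meas import *
run(["blue","white","black"])
E
```

```text
(array([318.9, 244.6]), array([82.5, 92.6]), 5673.0, (272, 201, 95, 91)) [ 0.53450086 -0.31092828  0.128     ]
(0, 0, 0) [318.03971095 222.8267322 ]
(0, -0.019, 0) [318.00453382 235.54202389]
(-0.011, -0.04, 0.02) [362.73943606 230.43041993]
(0.011, -0.04, 0.02) [361.12916149 274.88423616]
(0.011, -0.019, 0.02) [356.25094393 255.12210599]
(-0.011, 0, 0.02) [353.73227423 204.29123295]
blue top [448.7 188.5] [14.1 14.6] (442, 181, 15, 16) [ 534. -308.]
blue scene [226.9 142.6] [ 9.3 10.6] (222, 138, 11, 10) [ 535.5 -304.1]
white top [370.6 160.9] [25.4 26.3] (358, 148, 26, 27) [ 612.1 -134. ]
white scene [263.2 210.3] [26.7 34.1] (246, 195, 34, 30) [ 606.5 -121.9]
black top [286.4 163.4] [25.6 25.9] (273, 150, 27, 27) [599.8  95.2]
black scene [327.1 245.7] [21.7 25.9] (314, 235, 27, 23) [603.1  99.4]
```

```bash
python3 - <<'E'
from h import *
c=capture("wrist");cv2.imwrite("pics/w3.png",cv2.resize(c["pixels"][140:350,220:420],None,fx=2.8,fy=2.8,interpolation=cv2.INTER_CUBIC)[:,:,::-1])
c=capture("scene");cv2.imwrite("pics/s3.png",cv2.resize(c["pixels"][80:210,160:320],None,fx=4.5,fy=4.5,interpolation=cv2.INTER_CUBIC)[:,:,::-1])
E
```

```text
(no output)
```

View pics/w3.png

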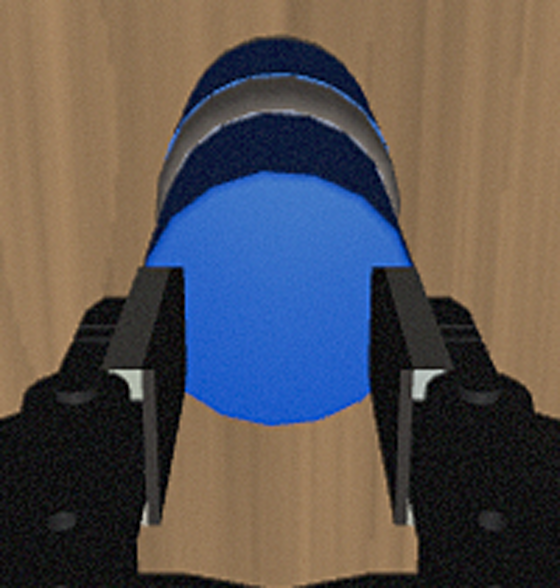

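View pics/s3.png

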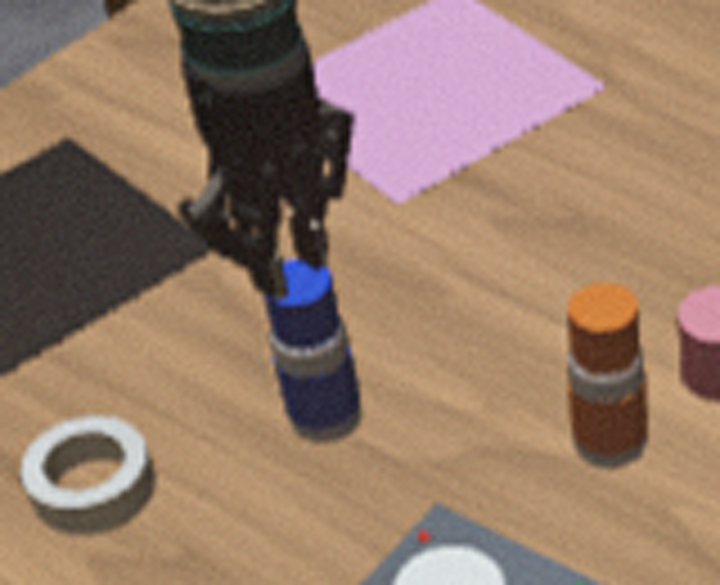

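```bash
python3 - <<'E'
from h import *
s=read_state();c=capture("scene");t=capture("top")
T=Ro.from_euler('xyz',s["eef_rot"]).as_matrix()
im=cv2.resize(c["pixels"][80:210,160:320],None,fx=4.5,fy=4.5,interpolation=cv2.INTER_CUBIC)[:,:,::-1].copy()
def mark(P,col): 
    p=(proj(c,P)-[160,80]+.5)*4.5; cv2.circle(im,tuple(int(a) for a in p),4,col,-1)
for y in (0,-.019,-.04,-.06):
  for z in (-.015,.015): mark(T@np.array([0,y,z])+s["tcp_pos"],(0,0,255))
for z in (0,.08,.128): mark([.534,-.311,z],(0,255,255))
cv2.imwrite("pics/s4.png",im)
E
```

```text
(no output)
```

View pics/s4.png

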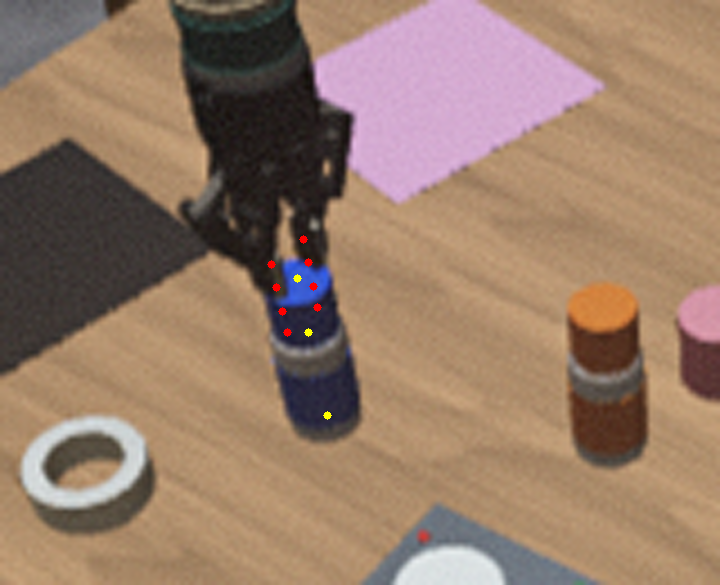

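The wrist view (pads at rows 236–325) and the scene view agree that the fingertips are about 40 mm behind the reported TCP. The jaws therefore closed just above the cap, and the can still stands. I'll open, check this, and then go lower.

>>> {"op": "jog_arm", "data": {"plan": [0,-0.02,0,0,0,0,0.085,0,-0.02,0,0,0,0,0.085,0,-0.02,0,0,0,0,0.085,0,-0.02,0,0,0,0,0.085,0,-0.02,0,0,0,0,0.085,0,-0.02,0,0,0,0,0.085,0,-0.02,0,0,0,0,0.085]}}

```text
t: 3.3
tcp_pos: [0.5325, -0.3133, 0.1064]
eef_rot: [-1.572, 0.001, -1.571]
wrist_force: [-0.2, 0.0, -0.5]
opening: 0.996
```

```bash
python3 w.py w5; python3 - <<'E'
from h import *
s=read_state();c=wristcam(s,capture("wrist"))
for b in blobs(c["pixels"],(105,150,120),(120,255,255),300): print(b, onz(c,*b[0],.128))
E
```

```text
[ 0.5325 -0.3133  0.1064] [-1.572e+00  1.000e-03 -1.571e+00] 0.9955963440664027 [-0.2  0.  -0.5]
(array([321.9, 234.1]), array([80.9, 87. ]), 5526.5, (278, 193, 88, 83)) [ 0.53460396 -0.31165128  0.128     ]
```

View pics/w5.png

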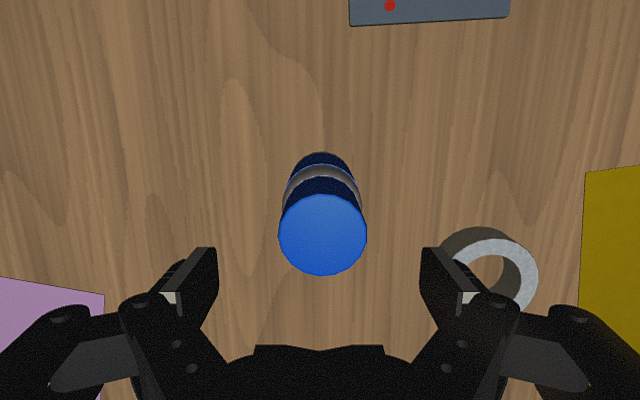

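>>> {"op": "jog_arm", "data": {"plan": [-0.002,0.015,0.002,0,0,0,0.085,-0.002,0.035,0.002,0,0,0,0.085,-0.002,0.046,0.002,0,0,0,0.085,-0.002,0.046,0.002,0,0,0,0.085,-0.002,0.046,0.002,0,0,0,0.035,-0.002,0.046,0.002,0,0,0,0.035,-0.002,0.046,0.002,0,0,0,0.035,-0.002,0.046,0.002,0,0,0,0.035,-0.002,0.046,0.002,0,0,0,0.035], "squeeze": 40}}

```text
t: 4.15
tcp_pos: [0.5358, -0.3125, 0.0628]
eef_rot: [-1.569, -0.002, -1.571]
wrist_force: [-1.6, 0.5, 3.6]
opening: 0.525
```

```bash
python3 w.py w6
```

```text
[ 0.5358 -0.3125  0.0628] [-1.569 -0.002 -1.571] 0.5252581848641941 [-1.6  0.5  3.6]
```

View pics/w6.png

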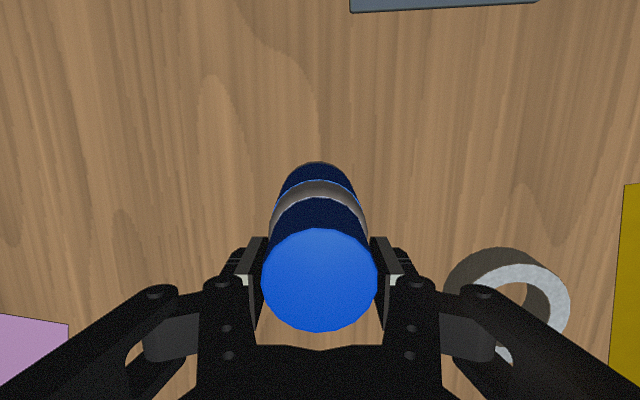

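Gripped: the opening of 0.525 (45 mm) matches the 46 mm cap. Next I'll lift and move near the white coaster, stopping short so I can measure it with the wrist camera.

>>> {"op": "jog_arm", "data": {"plan": [0,-0.03,0,0,0,0,0.035,0,-0.065,0,0,0,0,0.035,-0.02,-0.1,0.02,0,0,0,0.035,-0.05,-0.1,0.04,0,0,0,0.035,-0.075,-0.1,0.06,0,0,0,0.035,-0.085,-0.1,0.075,0,0,0,0.035,-0.085,-0.1,0.075,0,0,0,0.035,-0.085,-0.1,0.075,0,0,0,0.035,-0.085,-0.1,0.075,0,0,0,0.035]}}

```text
t: 4.95
tcp_pos: [0.6092, -0.2268, 0.1606]
eef_rot: [-1.572, 0.0, -1.571]
wrist_force: [-0.7, -0.1, -2.4]
opening: 0.525
```

```bash
python3 w.py w7;python3 - <<'E'
from h import *
s=read_state();c=wristcam(s,capture("wrist"))
for b in blobs(c["pixels"],(90,0,150),(130,50,255),800,(250,0,400,200)): print(b, onz(c,*b[0],.012))
E
```

```text
[ 0.6092 -0.2268  0.1606] [-1.572  0.    -1.571] 0.5246409303128041 [-0.7 -0.1 -2.4]
(array([322.6,  69.4]), array([77.7, 82.5]), 5032.0, (284, 28, 78, 84)) [ 0.61294983 -0.13211369  0.012     ]
```

View pics/w7.png

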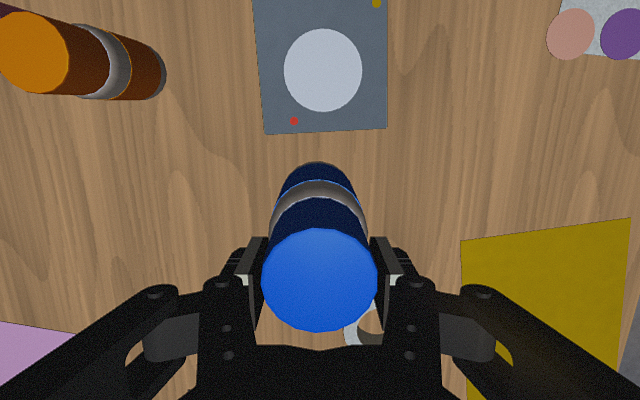

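>>> {"op": "jog_arm", "data": {"plan": [-0.035,0,0.003,0,0,0,0.035,-0.07,0,0.0035,0,0,0,0.035,-0.09,0,0.0035,0,0,0,0.035,-0.0925,0.015,0.0035,0,0,0,0.035,-0.0925,0.045,0.0035,0,0,0,0.035,-0.0925,0.068,0.0035,0,0,0,0.035,-0.0925,0.072,0.0035,0,0,0,0.035,-0.0925,0.072,0.0035,0,0,0,0.035,-0.0925,0.072,0.0035,0,0,0,0.035]}}

```text
t: 5.8
tcp_pos: [0.6136, -0.135, 0.09]
eef_rot: [-1.57, -0.0, -1.572]
wrist_force: [1.0, -0.9, -0.9]
opening: 0.527
```

```bash
python3 w.py w8; python3 meas.py | grep -E "blue|white|black"
```

```text
[ 0.6136 -0.135   0.09  ] [-1.57  -0.    -1.572] 0.5265224348726064 [ 1.  -0.9 -0.9]
blue top none
blue scene none
white top [368.  161.1] [18.6 23.1] (358, 149, 16, 26) [ 611.4 -126.9]
white scene [260.9 212.5] [25.3 38.1] (240, 198, 40, 27) [ 616.7 -122.1]
black top [286.3 163.4] [26.3 27. ] (273, 150, 27, 28) [599.8  95.5]
black scene [327.  245.6] [21.5 25.9] (314, 235, 27, 22) [603.   98.9]
```

View pics/w8.png

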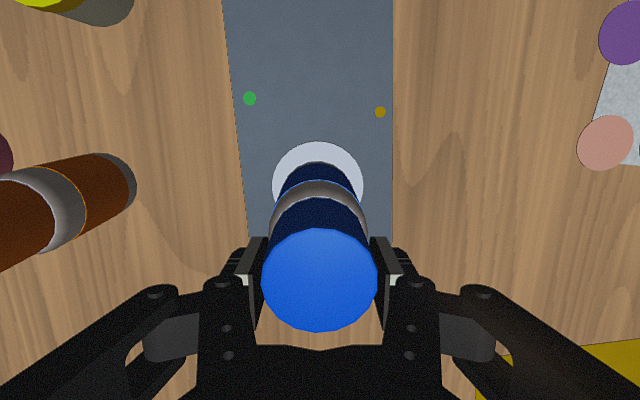

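>>> {"op": "jog_arm", "data": {"plan": [-0.001,0.006,-0.001,0,0,0,0.035,-0.001,0.011,-0.001,0,0,0,0.035,-0.001,0.014,-0.001,0,0,0,0.035,-0.001,0.015,-0.001,0,0,0,0.035,-0.001,0.015,-0.001,0,0,0,0.035]}}

```text
t: 6.37
tcp_pos: [0.6124, -0.1332, 0.0749]
eef_rot: [-1.571, -0.0, -1.571]
wrist_force: [-1.8, 0.0, 3.1]
opening: 0.524
```

>>> {"op": "jog_arm", "data": {"plan": [0,0,0,0,0,0,0.06,0,0,0,0,0,0,0.085,0,0,0,0,0,0,0.085,0,0,0,0,0,0,0.085,0,-0.03,0,0,0,0,0.085,0,-0.07,0,0,0,0,0.085,0,-0.11,0,0,0,0,0.085,0,-0.13,-0.03,0,0,0,0.085,0,-0.13,-0.07,0,0,0,0.085,0,-0.13,-0.11,0,0,0,0.085]}}

```text
t: 7.2
tcp_pos: [0.5038, -0.134, 0.2068]
eef_rot: [-1.566, -0.002, -1.57]
wrist_force: [-0.5, 0.2, -0.1]
opening: 0.996
```

>>> {"op": "jog_arm", "data": {"plan": [0,0,-0.04,0,0,0,0.085,0,0,-0.063,0,0,0,0.085,0,0,-0.063,0,0,0,0.085,0,0,-0.063,0,0,0,0.085]}}

```text
t: 7.53
tcp_pos: [0.4389, -0.1332, 0.2046]
eef_rot: [-1.57, -0.0, -1.572]
wrist_force: [-0.3, -0.6, 1.0]
opening: 0.996
```

```bash
python3 w.py w9; python3 - <<'E'
from h import *
s=read_state();c=wristcam(s,capture("wrist"))
for b in blobs(c["pixels"],(6,170,120),(20,255,255),800): print(b, onz(c,*b[0],.128))
c=capture("scene");cv2.imwrite("pics/s9.png",cv2.resize(c["pixels"][120:270,200:420],None,fx=3.5,fy=3.5,interpolation=cv2.INTER_CUBIC)[:,:,::-1])
E
```

```text
[ 0.4389 -0.1332  0.2046] [-1.57  -0.    -1.572] 0.9963114354520924 [-0.3 -0.6  1. ]
(array([317.3, 187.6]), array([54.1, 56.3]), 2389.5, (289, 160, 58, 56)) [ 0.43956576 -0.13221322  0.128     ]
```

View pics/w9.png

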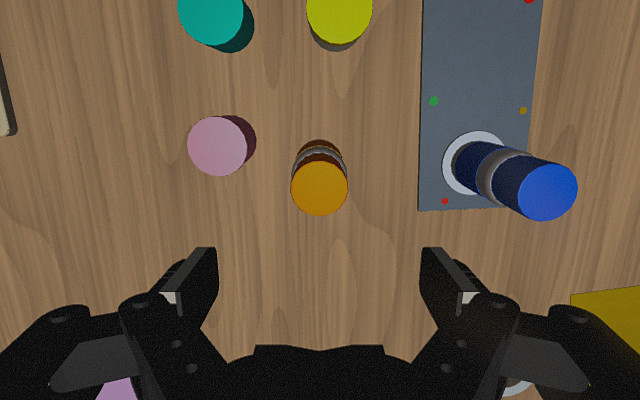

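View pics/s9.png

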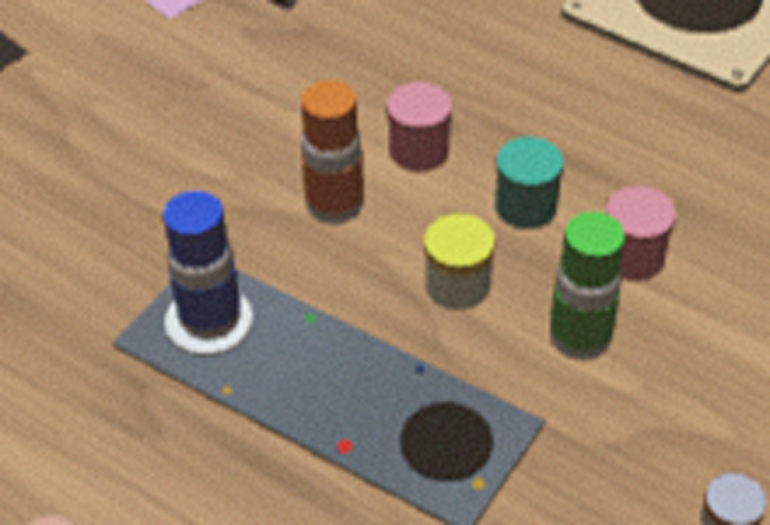

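The blue can stands centred on the white coaster in the scene crop, around (205,320). The orange cap is at (319,187) in the wrist view, centred between the fingers, so I'll descend and grip.

>>> {"op": "jog_arm", "data": {"plan": [-0.001,0.03,0.001,0,0,0,0.085,-0.001,0.07,0.001,0,0,0,0.085,-0.001,0.105,0.001,0,0,0,0.085,-0.001,0.135,0.001,0,0,0,0.085,-0.001,0.144,0.001,0,0,0,0.085,-0.001,0.144,0.001,0,0,0,0.085,-0.001,0.144,0.001,0,0,0,0.035,-0.001,0.144,0.001,0,0,0,0.035,-0.001,0.144,0.001,0,0,0,0.035,-0.001,0.144,0.001,0,0,0,0.035]}}

```text
t: 8.52
tcp_pos: [0.4424, -0.1332, 0.0627]
eef_rot: [-1.567, -0.002, -1.571]
wrist_force: [-0.7, -0.7, 3.4]
opening: 0.523
```

>>> {"op": "jog_arm", "data": {"plan": [0,0,0,0,0,0,0.035,0,0,0,0,0,0,0.035]}}

```text
t: 8.68
tcp_pos: [0.4424, -0.1332, 0.0627]
eef_rot: [-1.567, -0.002, -1.571]
wrist_force: [-0.9, 0.4, 6.3]
opening: 0.53
```

```bash
python3 w.py w10
```

```text
[ 0.4424 -0.1332  0.0627] [-1.567 -0.002 -1.571] 0.5296882673124936 [-0.9  0.4  6.3]
```

View pics/w10.png

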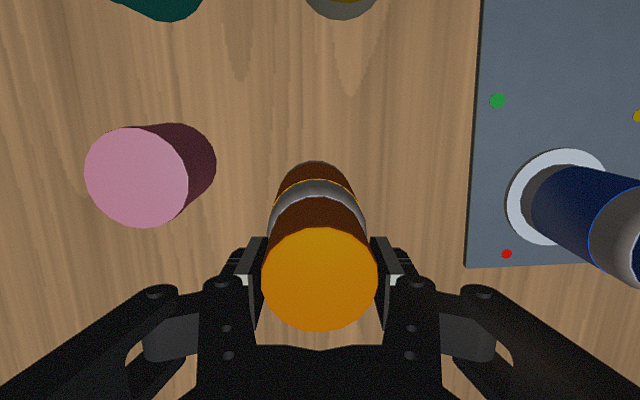

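>>> {"op": "jog_arm", "data": {"plan": [0,-0.03,0,0,0,0,0.035,0,-0.065,0,0,0,0,0.035,0,-0.1,0,0,0,0,0.035,-0.02,-0.13,0.01,0,0,0,0.035,-0.045,-0.13,0.035,0,0,0,0.035,-0.07,-0.13,0.065,0,0,0,0.035,-0.095,-0.13,0.095,0,0,0,0.035,-0.12,-0.13,0.125,0,0,0,0.035,-0.133,-0.13,0.15,0,0,0,0.035,-0.133,-0.13,0.157,0,0,0,0.035]}}

```text
t: 9.57
tcp_pos: [0.6015, 0.0036, 0.1909]
eef_rot: [-1.567, 0.001, -1.567]
wrist_force: [0.7, -0.1, -2.1]
opening: 0.529
```

>>> {"op": "jog_arm", "data": {"plan": [0,0,0,0,0,0,0.035,0,0,0,0,0,0,0.035]}}

```text
t: 9.73
tcp_pos: [0.597, 0.0006, 0.1903]
eef_rot: [-1.572, -0.0, -1.571]
wrist_force: [-0.0, 0.3, -2.4]
opening: 0.525
```

```bash
python3 w.py w11;python3 - <<'E'
from h import *
s=read_state();c=wristcam(s,capture("wrist"))
print(cv2.cvtColor(c["pixels"],cv2.COLOR_RGB2HSV)[80,320])
for b in blobs(c["pixels"],(0,0,0),(180,255,70),800,(220,0,420,180)): print(b, onz(c,*b[0],.012))
E
```

```text
[0.597  0.0006 0.1903] [-1.572 -0.    -1.571] 0.5249668325817695 [-0.   0.3 -2.4]
[17 24 73]
(array([322.5,  62.4]), array([55.1, 77.3]), 2817.5, (288, 32, 71, 63)) [0.60052563 0.10441419 0.012     ]
```

View pics/w11.png

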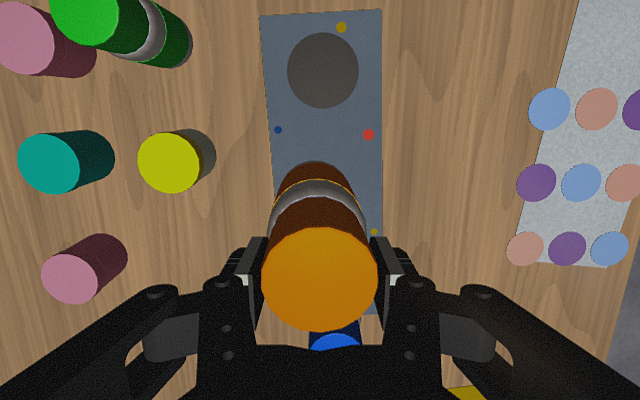

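```bash
python3 - <<'E'
from h import *
s=read_state();c=wristcam(s,capture("wrist"))
for hi in [(60,60,95),(80,40,90)]:
  for b in blobs(c["pixels"],(0,0,0),hi,800,(220,0,420,130)): print(b, onz(c,*b[0],.012))
for b in blobs(c["pixels"],(24,150,100),(40,255,255),800,(130,100,220,200)): print('jar',b, onz(c,*b[0],.060))
E
```

```text
(array([323.1,  69.7]), array([70.1, 74.7]), 4118.0, (288, 32, 71, 76)) [0.60102591 0.09739373 0.012     ]
(array([323.1,  69.5]), array([69.9, 74.3]), 4074.0, (288, 32, 72, 76)) [0.60102552 0.09758201 0.012     ]
jar (array([168.7, 162.2]), array([57.2, 64.3]), 2885.5, (138, 132, 63, 62)) [0.4570504  0.01249451 0.06      ]
```

>>> {"op": "jog_arm", "data": {"plan": [-0.035,0,0.002,0,0,0,0.035,-0.07,0,0.0035,0,0,0,0.035,-0.09,0,0.0035,0,0,0,0.035,-0.095,0.02,0.0035,0,0,0,0.035,-0.095,0.055,0.0035,0,0,0,0.035,-0.095,0.085,0.0035,0,0,0,0.035,-0.095,0.101,0.0035,0,0,0,0.035,-0.095,0.105,0.0035,0,0,0,0.035,-0.095,0.105,0.0035,0,0,0,0.035,-0.095,0.105,0.0035,0,0,0,0.035]}}

```text
t: 10.72
tcp_pos: [0.6015, 0.0952, 0.0866]
eef_rot: [-1.569, 0.0, -1.572]
wrist_force: [0.3, -0.1, -0.8]
opening: 0.524
```

```bash
python3 w.py w12
```

```text
[0.6015 0.0952 0.0866] [-1.569  0.    -1.572] 0.5244323763424829 [ 0.3 -0.1 -0.8]
```

View pics/w12.png

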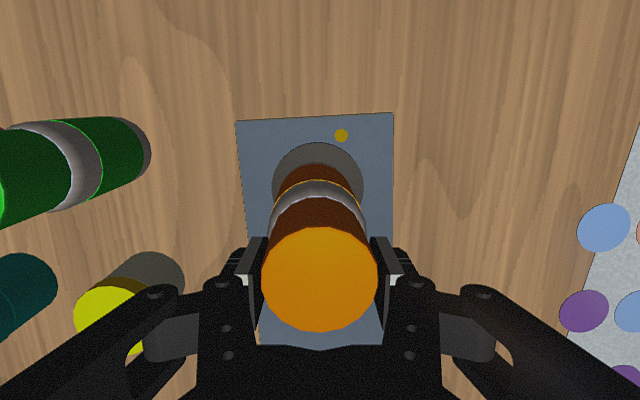

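>>> {"op": "jog_arm", "data": {"plan": [0,0.005,-0.0005,0,0,0,0.035,0,0.009,-0.0005,0,0,0,0.035,0,0.011,-0.0005,0,0,0,0.035,0,0.012,-0.0005,0,0,0,0.035,0,0.012,-0.0005,0,0,0,0.035]}}

```text
t: 11.18
tcp_pos: [0.601, 0.0958, 0.0748]
eef_rot: [-1.57, -0.0, -1.571]
wrist_force: [-2.1, -0.7, 4.6]
opening: 0.527
```

>>> {"op": "jog_arm", "data": {"plan": [0,0,0,0,0,0,0.06,0,0,0,0,0,0,0.085,0,0,0,0,0,0,0.085,0,0,0,0,0,0,0.085,0,-0.03,0,0,0,0,0.085,0,-0.07,0,0,0,0,0.085,0,-0.11,0,0,0,0,0.085,0,-0.135,0,0,0,0,0.085,0,-0.135,0,0,0,0,0.085]}}

```text
t: 11.93
tcp_pos: [0.6053, 0.0961, 0.2161]
eef_rot: [-1.558, 0.001, -1.571]
wrist_force: [1.2, -0.1, 0.9]
opening: 0.994
```

>>> {"op": "jog_arm", "data": {"plan": [0.02,0,-0.03,0,-0.12,0,0.085,0.04,0,-0.06,0,-0.24,0,0.085,0.055,0,-0.09,0,-0.36,0,0.085,0.07,0,-0.12,0,-0.48,0,0.085,0.084,0,-0.144,0,-0.6,0,0.085,0.084,0,-0.144,0,-0.72,0,0.085,0.084,0,-0.144,0,-0.84,0,0.085,0.084,0,-0.144,0,-0.96,0,0.085,0.084,0,-0.144,0,-1.08,0,0.085,0.084,0,-0.144,0,-1.2,0,0.085]}}

```text
t: 12.77
tcp_pos: [0.4561, 0.0117, 0.2078]
eef_rot: [-1.571, 0.001, -0.365]
wrist_force: [0.1, 0.3, 0.4]
opening: 0.992
```

>>> {"op": "jog_arm", "data": {"plan": [0,0,0,0,-0.12,0,0.085,0,0,0,0,-0.24,0,0.085,0,0,0,0,-0.371,0,0.085,0,0,0,0,-0.371,0,0.085,0,0,0,0,-0.371,0,0.085]}}

```text
t: 13.18
tcp_pos: [0.4562, 0.0118, 0.2079]
eef_rot: [-1.571, 0.001, -0.003]
wrist_force: [0.5, -0.5, -0.2]
opening: 0.995
```

```bash
python3 w.py w13; python3 - <<'E'
from h import *
s=read_state();c=wristcam(s,capture("wrist"))
for b in blobs(c["pixels"],(24,150,100),(40,255,255),800): print('jar',b, onz(c,*b[0],.060))
c=capture("scene");cv2.imwrite("pics/s13.png",cv2.resize(c["pixels"][120:270,200:420],None,fx=3.5,fy=3.5,interpolation=cv2.INTER_CUBIC)[:,:,::-1])
E
```

```text
[0.4562 0.0118 0.2079] [-1.571e+00  1.000e-03 -3.000e-03] 0.9945438666910498 [ 0.5 -0.5 -0.2]
jar (array([318.9, 171.7]), array([56.3, 57.2]), 2526.5, (290, 143, 59, 58)) [0.45669401 0.01161176 0.06      ]
```

View pics/w13.png

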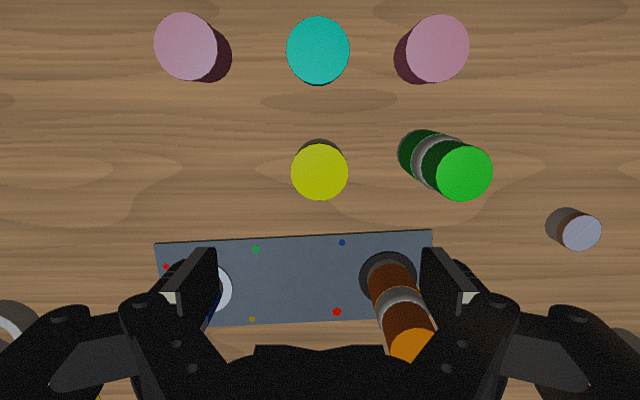

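View pics/s13.png

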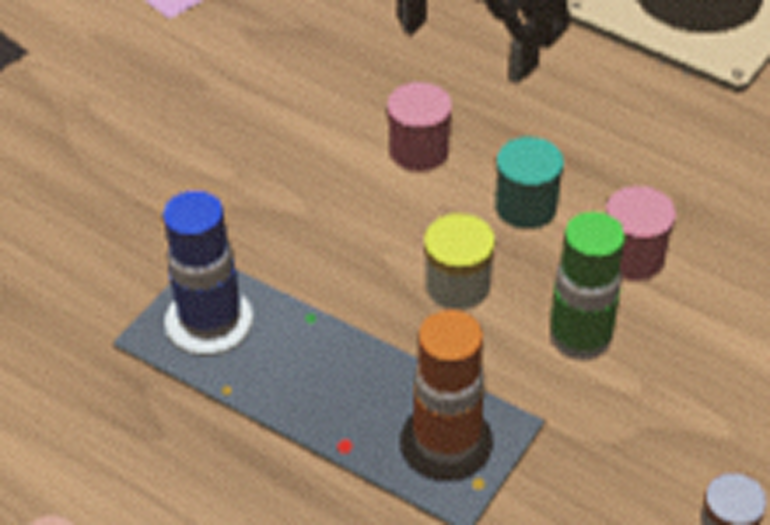

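Both cans are centred on their coasters: blue at (205,320) and orange at (447,445) in the scene crop. The yellow jar at (319,172) lies between the jaws. I'll descend to grip its lid; the fingertips are about 45 mm above the reported TCP.

>>> {"op": "jog_arm", "data": {"plan": [0.0005,0.03,0,0,0,0,0.085,0.0005,0.07,0,0,0,0,0.085,0.0005,0.11,0,0,0,0,0.085,0.0005,0.15,0,0,0,0,0.085,0.0005,0.18,0,0,0,0,0.085,0.0005,0.2,0,0,0,0,0.085,0.0005,0.212,0,0,0,0,0.085,0.0005,0.212,0,0,0,0,0.085,0.0005,0.212,0,0,0,0,0.085]}}

```text
t: 14.08
tcp_pos: [0.4563, 0.0119, -0.0041]
eef_rot: [-1.571, 0.002, -0.001]
wrist_force: [0.8, -0.3, 0.3]
opening: 0.995
```

```bash
python3 w.py w14; python3 - <<'E'
from h import *
c=capture("scene");cv2.imwrite("pics/s14.png",cv2.resize(c["pixels"][120:270,240:420],None,fx=3.8,fy=3.8,interpolation=cv2.INTER_CUBIC)[:,:,::-1])
E
```

```text
[ 0.4563  0.0119 -0.0041] [-1.571e+00  2.000e-03 -1.000e-03] 0.9946869530915521 [ 0.8 -0.3  0.3]
```

View pics/w14.png

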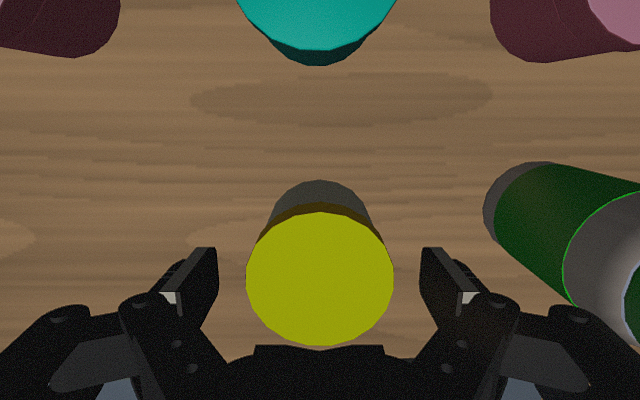

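View pics/s14.png

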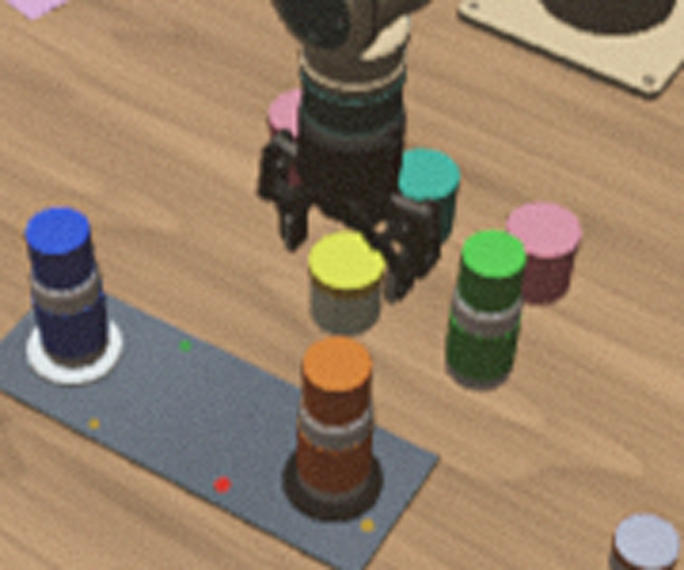

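>>> {"op": "jog_arm", "data": {"plan": [0.0005,0.004,0,0,0,0,0.085,0.0005,0.004,0,0,0,0,0.05,0.0005,0.004,0,0,0,0,0.05,0.0005,0.004,0,0,0,0,0.05,0.0005,0.004,0,0,0,0,0.05,0.0005,0.004,0,0,0,0,0.05,0.0005,0.004,0,0,0,0,0.05]}}

```text
t: 14.77
tcp_pos: [0.4581, 0.0118, -0.0068]
eef_rot: [-1.571, -0.001, 0.0]
wrist_force: [-1.1, 1.3, 6.6]
opening: 0.666
```

```bash
python3 w.py w15
```

```text
[ 0.4581  0.0118 -0.0068] [-1.571e+00 -1.000e-03  0.000e+00] 0.665745232106221 [-1.1  1.3  6.6]
```

View pics/w15.png

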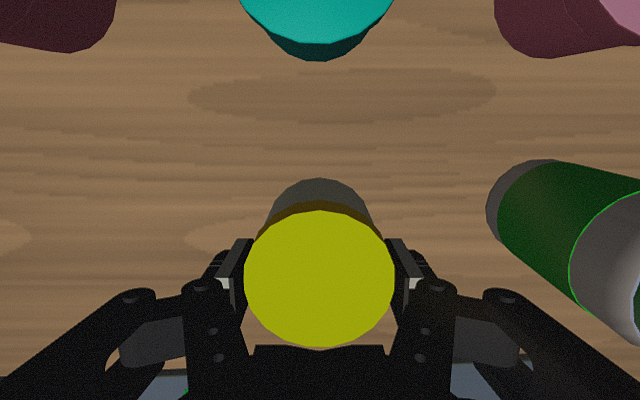

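>>> {"op": "jog_arm", "data": {"plan": [0,-0.02,0,0,0,0,0.05,0,-0.05,0,0,0,0,0.05,0.02,-0.065,-0.005,0,0,0,0.05,0.05,-0.065,-0.012,0,0,0,0.05,0.085,-0.065,-0.02,0,0,0,0.05,0.12,-0.065,-0.028,0,0,0,0.05,0.145,-0.065,-0.03,0,0,0,0.05,0.151,-0.065,-0.03,0,0,0,0.05,0.151,-0.065,-0.03,0,0,0,0.05,0.151,-0.065,-0.03,0,0,0,0.05]}}

```text
t: 15.65
tcp_pos: [0.6071, -0.018, 0.0565]
eef_rot: [-1.57, 0.003, 0.0]
wrist_force: [-0.1, -0.6, -2.1]
opening: 0.663
```

```bash
python3 w.py w16; python3 - <<'E'
from h import *
s=read_state();c=wristcam(s,capture("wrist"))
for n,X in dict(white=(.6126,-.1332,.012),black=(.6004,.0965,.012),mid=(.6065,-.0184,.008)).items(): print(n,proj(c,X))
c=capture("scene");cv2.imwrite("pics/s16.png",cv2.resize(c["pixels"][120:270,200:420],None,fx=3.5,fy=3.5,interpolation=cv2.INTER_CUBIC)[:,:,::-1])
c=capture("top");cv2.imwrite("pics/t16.png",cv2.resize(c["pixels"][120:240,240:440],None,fx=4,fy=4,interpolation=cv2.INTER_CUBIC)[:,:,::-1])
E
```

```text
[ 0.6071 -0.018   0.0565] [-1.57   0.003  0.   ] 0.6629730480824976 [-0.1 -0.6 -2.1]
white [154.48852645 209.66979518]
black [484.72487511 192.72618215]
mid [318.48024537 199.6608506 ]
```

View pics/w16.png

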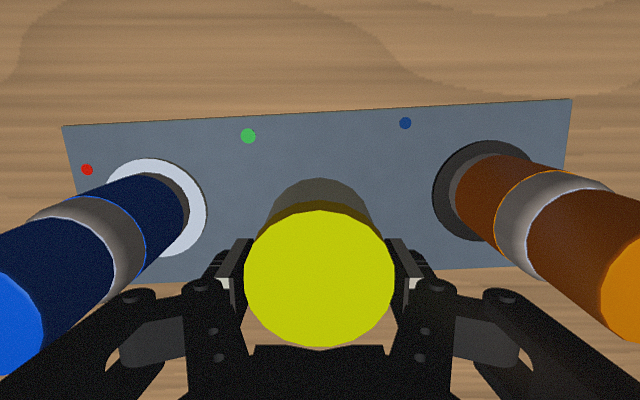

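View pics/s16.png

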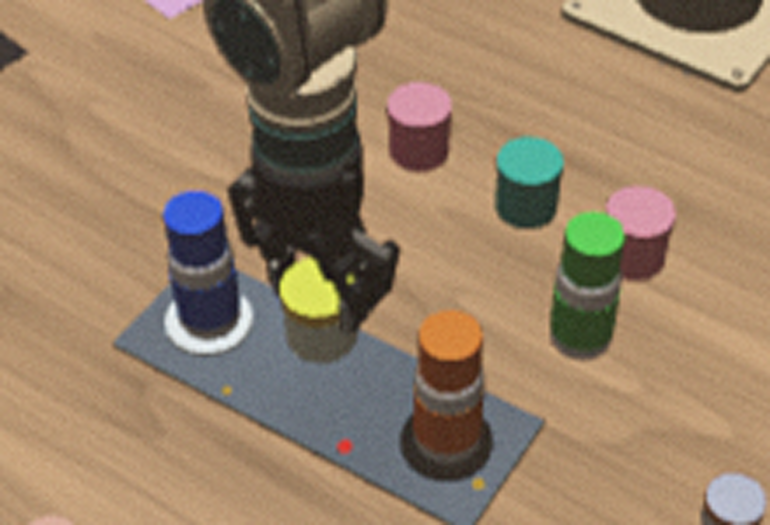

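View pics/t16.png

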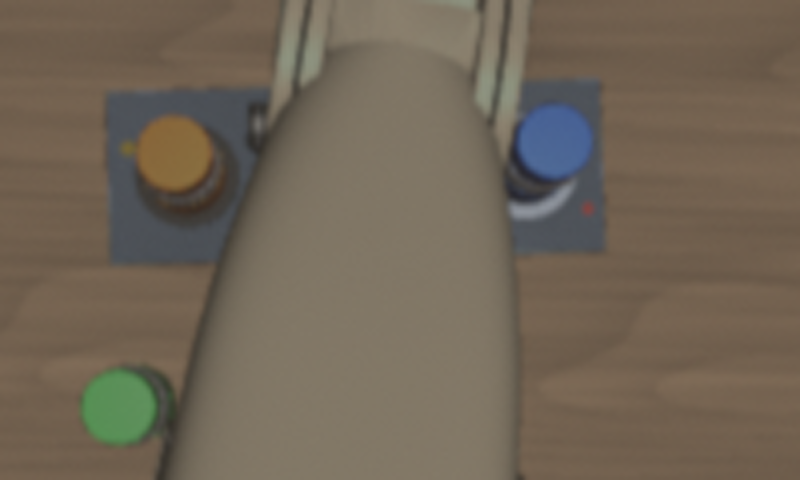

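The predicted coaster centres, (154,210) and (485,193), match the picture, so I'll lower the jar at the midpoint.

>>> {"op": "jog_arm", "data": {"plan": [0.001,0.02,0,0,0,0,0.05,0.001,0.038,0,0,0,0,0.05,0.001,0.047,0,0,0,0,0.05,0.001,0.052,0,0,0,0,0.05,0.001,0.054,0,0,0,0,0.05,0.001,0.055,0,0,0,0,0.05,0.001,0.055,0,0,0,0,0.05,0.001,0.055,0,0,0,0,0.05]}}

```text
t: 16.52
tcp_pos: [0.6104, -0.0183, 0.0033]
eef_rot: [-1.571, -0.002, 0.0]
wrist_force: [0.4, 0.0, -0.5]
opening: 0.663
```

>>> {"op": "jog_arm", "data": {"plan": [-0.0015,0.001,0,0,0,0,0.05,-0.0015,0.002,0,0,0,0,0.05,-0.0015,0.002,0,0,0,0,0.05,-0.0015,0.002,0,0,0,0,0.05]}}

```text
t: 16.85
tcp_pos: [0.6085, -0.0182, 0.0013]
eef_rot: [-1.571, -0.001, 0.0]
wrist_force: [-1.4, 1.3, 5.1]
opening: 0.663
```

>>> {"op": "jog_arm", "data": {"plan": [0,0,0,0,0,0,0.07,0,0,0,0,0,0,0.08,0,0,0,0,0,0,0.08,0,-0.03,0,0,0,0,0.08,0,-0.07,0,0,0,0,0.08,0,-0.11,0,0,0,0,0.08,0,-0.15,0,0,0,0,0.08,0,-0.19,0,0,0,0,0.08,0,-0.2,0.02,0,0,0,0.08,0,-0.2,0.06,0,0,0,0.08]}}

```text
t: 17.68
tcp_pos: [0.6124, 0.039, 0.2062]
eef_rot: [-1.573, -0.011, -0.005]
wrist_force: [0.1, 1.0, -0.1]
opening: 0.941
```

>>> {"op": "jog_arm", "data": {"plan": [-0.01,0,0.038,0,0,0,0.08,-0.02,0,0.076,0,0,0,0.08,-0.03,0,0.114,0,0,0,0.08,-0.04,0,0.152,0,0,0,0.08,-0.05,0,0.19,0,0,0,0.08,-0.06,0,0.228,0,0,0,0.08,-0.07,0.02,0.26,0,0,0,0.08,-0.076,0.05,0.265,0,0,0,0.08,-0.076,0.06,0.265,0,0,0,0.08,-0.076,0.06,0.265,0,0,0,0.08]}}

```text
t: 18.52
tcp_pos: [0.5286, 0.3056, 0.1363]
eef_rot: [-1.575, 0.007, 0.001]
wrist_force: [-1.1, -0.6, -0.7]
opening: 0.938
```

```bash
python3 w.py w17; python3 - <<'E'
from h import *
s=read_state();c=wristcam(s,capture("wrist"))
for b in blobs(c["pixels"],(100,8,120),(135,80,255),500,(230,90,400,260)): print('tin',b, onz(c,*b[0],.032))
c=capture("scene");cv2.imwrite("pics/s17.png",cv2.resize(c["pixels"][120:290,200:440],None,fx=3.3,fy=3.3,interpolation=cv2.INTER_CUBIC)[:,:,::-1])
c=capture("top");cv2.imwrite("pics/t17.png",cv2.resize(c["pixels"][120:240,240:440],None,fx=4,fy=4,interpolation=cv2.INTER_CUBIC)[:,:,::-1])
for b in blobs(c["pixels"],(26,95,90),(42,255,255),50,(300,145,360,190)): print('jar',b, onz(c,*b[0],.068))
E
```

```text
[0.5286 0.3056 0.1363] [-1.575e+00  7.000e-03  1.000e-03] 0.9382936483883824 [-1.1 -0.6 -0.7]
tin (array([321.7, 184.1]), array([46.7, 47.9]), 1754.5, (298, 160, 49, 49)) [0.53312105 0.3075516  0.032     ]
jar (array([329.1, 159.5]), array([20.3, 21.4]), 339.5, (319, 149, 21, 22)) [ 0.60572257 -0.01868095  0.068     ]
```

View pics/w17.png

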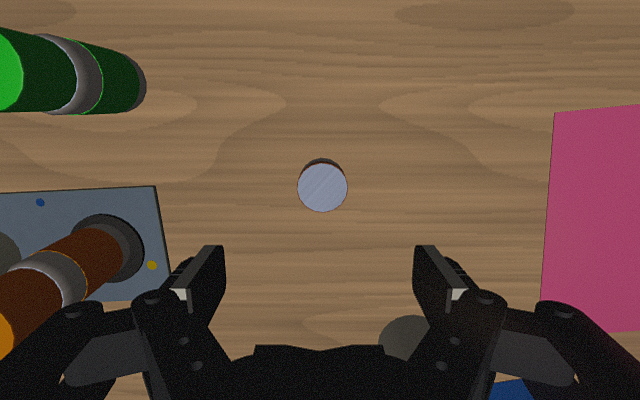

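View pics/s17.png

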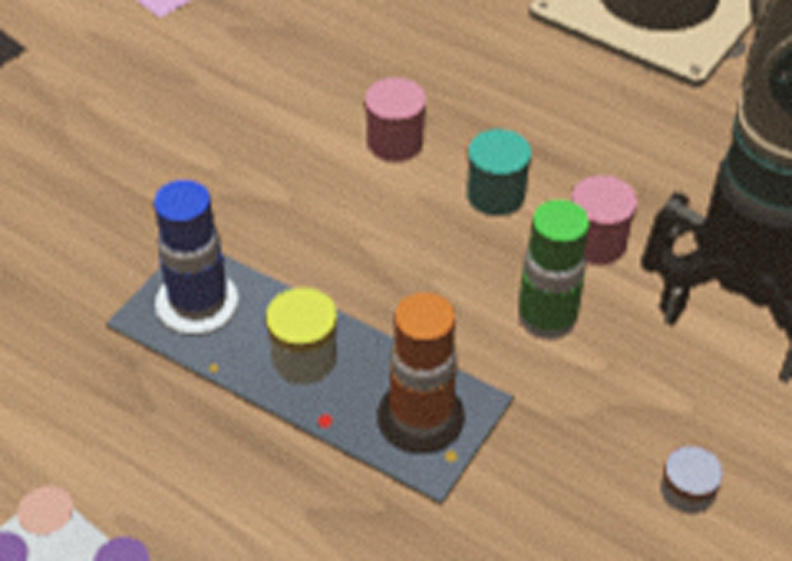

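View pics/t17.png

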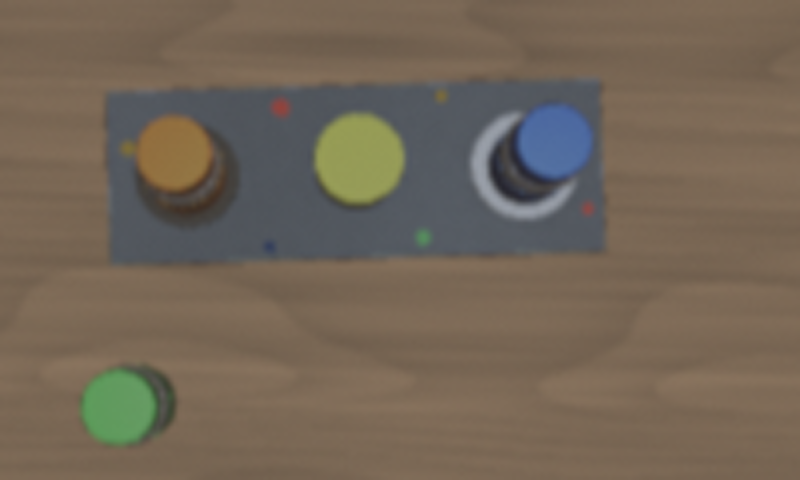

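The wrist view shows the tin at (322,186). In the top view the jar lid sits 1 mm from the coasters' midpoint. I'll descend on the tin.

>>> {"op": "jog_arm", "data": {"plan": [0,0,0,0,0,0,0.08,0,0.03,0,0,0,0,0.08,0,0.07,0,0,0,0,0.08,0,0.105,0,0,0,0,0.08,0,0.135,0,0,0,0,0.08,0,0.155,0,0,0,0,0.08,0,0.165,0,0,0,0,0.08,0,0.165,0,0,0,0,0.08,0,0.165,0,0,0,0,0.08]}}

```text
t: 19.47
tcp_pos: [0.5331, 0.3068, -0.0237]
eef_rot: [-1.57, -0.001, -0.001]
wrist_force: [-0.4, -0.0, -0.1]
opening: 0.941
```

```bash
python3 w.py w18; python3 - <<'E'
from h import *
s=read_state();c=wristcam(s,capture("wrist"))
for b in blobs(c["pixels"],(100,8,120),(135,80,255),500,(200,90,440,360)): print('tin',b, onz(c,*b[0],.032))
E
```

```text
[ 0.5331  0.3068 -0.0237] [-1.57e+00 -1.00e-03 -1.00e-03] 0.9406418733728441 [-0.4 -0.  -0.1]
tin (array([320.6, 266.5]), array([ 93.5, 103.3]), 7580.5, (268, 219, 106, 96)) [0.53278142 0.30750087 0.032     ]
```

View pics/w18.png

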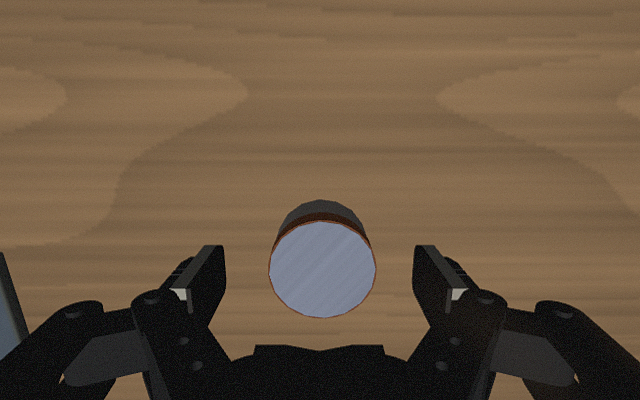

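>>> {"op": "jog_arm", "data": {"plan": [0,0.003,0,0,0,0,0.08,0,0.003,0,0,0,0,0.035,0,0.003,0,0,0,0,0.035,0,0.003,0,0,0,0,0.035,0,0.003,0,0,0,0,0.035,0,0.003,0,0,0,0,0.035,0,0.003,0,0,0,0,0.035,0,0.003,0,0,0,0,0.035]}}

```text
t: 20.23
tcp_pos: [0.5327, 0.3072, -0.0268]
eef_rot: [-1.57, -0.001, 0.0]
wrist_force: [-0.6, 0.3, 5.4]
opening: 0.497
```

```bash
python3 w.py w19; python3 - <<'E'
from h import *
s=read_state();c=wristcam(s,capture("wrist"))
for b in blobs(c["pixels"],(100,8,120),(135,80,255),500,(200,90,440,360)): print('tin',b, onz(c,*b[0],.032))
c=capture("scene");cv2.imwrite("pics/s19.png",cv2.resize(c["pixels"][200:290,350:470],None,fx=6,fy=6,interpolation=cv2.INTER_CUBIC)[:,:,::-1])
E
```

```text
[ 0.5327  0.3072 -0.0268] [-1.57e+00 -1.00e-03  0.00e+00] 0.4970299457929849 [-0.6  0.3  5.4]
tin (array([318.5, 274.8]), array([ 95.4, 105.8]), 7924.0, (266, 227, 106, 97)) [0.53312068 0.30654126 0.032     ]
```

View pics/w19.png

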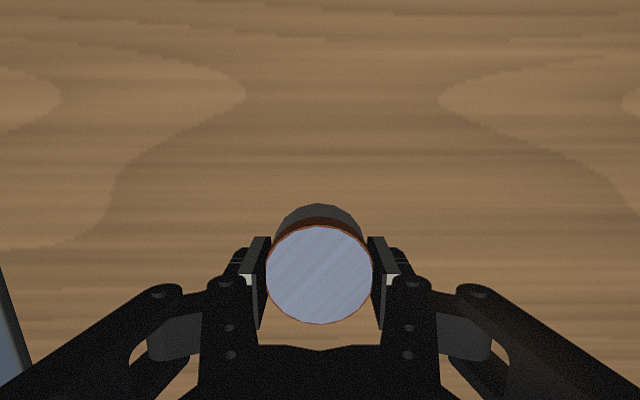

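View pics/s19.png

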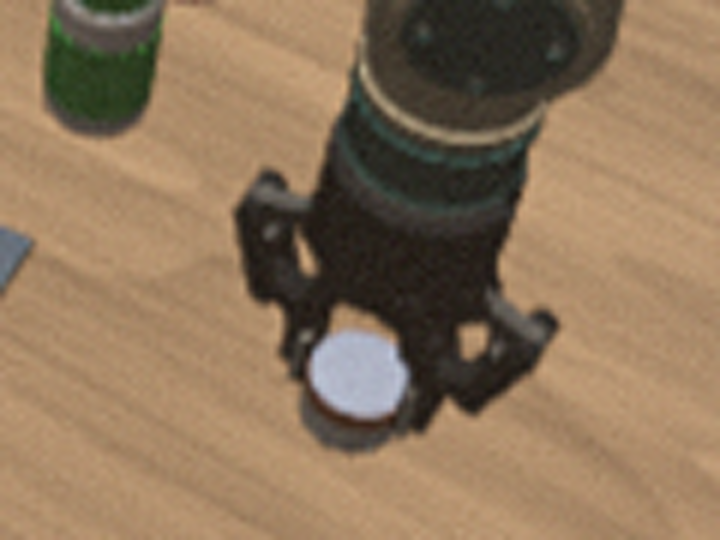

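>>> {"op": "jog_arm", "data": {"plan": [0,-0.03,0,0,0,0,0.035,0,-0.07,0,0,0,0,0.035,0,-0.11,0,0,0,0,0.035,0,-0.15,0,0,0,0,0.035,0.005,-0.185,-0.015,0,0,0,0.035,0.02,-0.2,-0.045,0,0,0,0.035,0.035,-0.2,-0.075,0,0,0,0.035,0.05,-0.2,-0.105,0,0,0,0.035,0.065,-0.2,-0.135,0,0,0,0.035,0.08,-0.2,-0.165,0,0,0,0.035]}}

```text
t: 21.22
tcp_pos: [0.6119, 0.1404, 0.1718]
eef_rot: [-1.571, 0.001, 0.001]
wrist_force: [0.7, 1.2, -0.6]
opening: 0.498
```

>>> {"op": "jog_arm", "data": {"plan": [0.015,0,-0.03,0,0,0,0.035,0.03,0,-0.06,0,0,0,0.035,0.045,0,-0.09,0,0,0,0.035,0.06,0,-0.12,0,0,0,0.035,0.075,0,-0.145,0,0,0,0.035,0.083,0,-0.16,0,0,0,0.035,0.083,0,-0.16,0,0,0,0.035,0.083,0,-0.16,0,0,0,0.035,0.083,0,-0.16,0,0,0,0.035]}}

```text
t: 21.97
tcp_pos: [0.694, -0.0171, 0.1718]
eef_rot: [-1.57, 0.002, 0.001]
wrist_force: [1.1, -0.3, -0.4]
opening: 0.502
```

```bash
python3 w.py w20; python3 - <<'E'
from h import *
s=read_state();c=wristcam(s,capture("wrist"))
for b in blobs(c["pixels"],(24,120,90),(40,255,255),500,(200,0,440,230)): print('jar',b, onz(c,*b[0],.068))
for b in blobs(c["pixels"],(100,8,120),(135,80,255),2500,(200,200,440,360)): print('tin',b, onz(c,*b[0],s["tcp_pos"][2]+.0588)-s["tcp_pos"])
E
```

```text
[ 0.694  -0.0171  0.1718] [-1.57e+00  2.00e-03  1.00e-03] 0.5020798081590828 [ 1.1 -0.3 -0.4]
jar (array([316.7,  74.8]), array([71.1, 75.2]), 4200.5, (281, 37, 72, 76)) [ 0.60684329 -0.01872015  0.068     ]
tin (array([318.6, 274.7]), array([ 95.3, 105.8]), 7921.0, (266, 227, 106, 97)) [ 0.00058675 -0.00060159  0.0588    ]
```

View pics/w20.png

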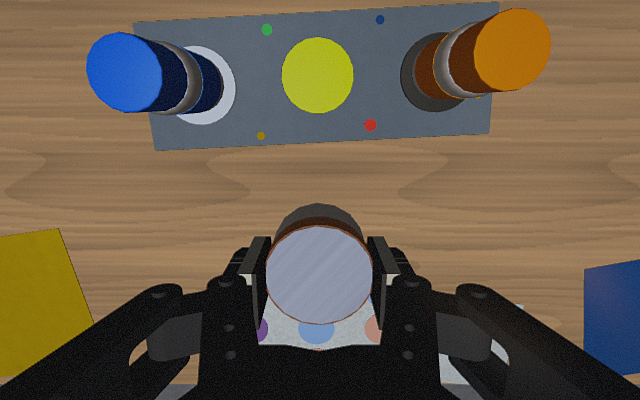

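>>> {"op": "jog_arm", "data": {"plan": [-0.03,0,-0.001,0,0,0,0.035,-0.065,0,-0.001,0,0,0,0.035,-0.085,0,-0.001,0,0,0,0.035,-0.088,0.02,-0.001,0,0,0,0.035,-0.088,0.055,-0.001,0,0,0,0.035,-0.088,0.085,-0.001,0,0,0,0.035,-0.088,0.105,-0.001,0,0,0,0.035,-0.088,0.115,-0.001,0,0,0,0.035,-0.088,0.115,-0.001,0,0,0,0.035,-0.088,0.115,-0.001,0,0,0,0.035]}}

```text
t: 22.9
tcp_pos: [0.607, -0.0185, 0.0578]
eef_rot: [-1.571, -0.0, 0.001]
wrist_force: [0.2, 0.2, 0.2]
opening: 0.503
```

```bash
python3 w.py w21; python3 - <<'E'
from h import *
c=capture("scene");cv2.imwrite("pics/s21.png",cv2.resize(c["pixels"][150:260,230:370],None,fx=5,fy=5,interpolation=cv2.INTER_CUBIC)[:,:,::-1])
E
```

```text
[ 0.607  -0.0185  0.0578] [-1.571e+00 -0.000e+00  1.000e-03] 0.503316463886008 [0.2 0.2 0.2]
```

View pics/w21.png

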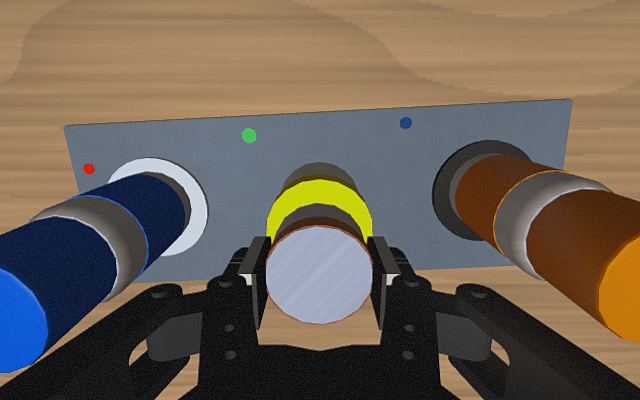

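View pics/s21.png

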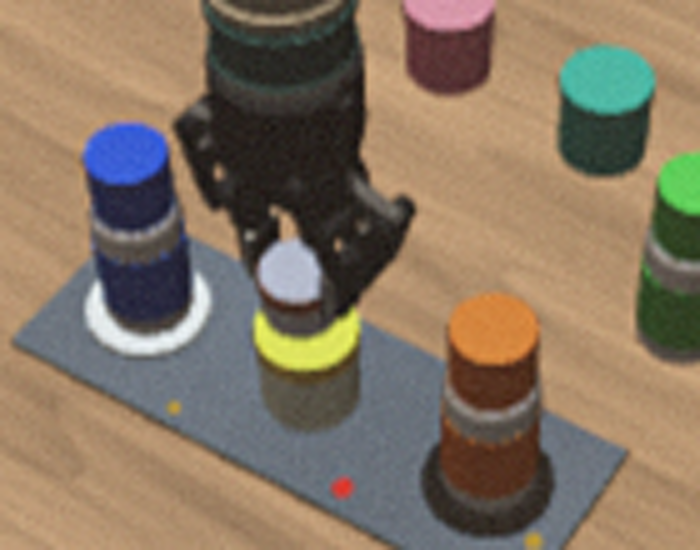

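>>> {"op": "jog_arm", "data": {"plan": [-0.0005,0.007,0.0003,0,0,0,0.035,-0.0005,0.012,0.0003,0,0,0,0.035,-0.0005,0.0145,0.0003,0,0,0,0.035,-0.0005,0.0155,0.0003,0,0,0,0.035,-0.0005,0.0155,0.0003,0,0,0,0.035]}}

```text
t: 23.42
tcp_pos: [0.6062, -0.0189, 0.0415]
eef_rot: [-1.571, 0.001, 0.0]
wrist_force: [-0.1, -1.0, -0.5]
opening: 0.497
```

>>> {"op": "jog_arm", "data": {"plan": [0,0.0005,0.0003,0,0,0,0.035,0,0.001,0.0003,0,0,0,0.035,0,0.001,0.0003,0,0,0,0.035]}}

```text
t: 23.67
tcp_pos: [0.6067, -0.0186, 0.0412]
eef_rot: [-1.571, -0.0, 0.0]
wrist_force: [-0.8, -0.2, 0.7]
opening: 0.497
```

>>> {"op": "jog_arm", "data": {"plan": [0,0.001,0,0,0,0,0.035,0,0.001,0,0,0,0,0.035]}}

```text
t: 23.83
tcp_pos: [0.607, -0.0186, 0.0412]
eef_rot: [-1.571, -0.001, 0.0]
wrist_force: [-3.2, 0.8, 6.2]
opening: 0.497
```

>>> {"op": "jog_arm", "data": {"plan": [0,0,0,0,0,0,0.05,0,0,0,0,0,0,0.06,0,0,0,0,0,0,0.07,0,0,0,0,0,0,0.07,0,-0.02,0,0,0,0,0.07,0,-0.05,0,0,0,0,0.07,0,-0.09,0,0,0,0,0.07,0,-0.13,0,0,0,0,0.07,0,-0.15,0,0,0,0,0.07,0,-0.15,0,0,0,0,0.07]}}

```text
t: 24.67
tcp_pos: [0.611, -0.0192, 0.1967]
eef_rot: [-1.572, -0.012, 0.0]
wrist_force: [0.6, -0.1, 0.7]
opening: 0.821
```

>>> {"op": "jog_arm", "data": {"plan": [0,-0.03,0,0,0,0,0.07,-0.03,-0.03,0,0,0,0,0.07,-0.07,-0.03,0,0,0,0,0.07,-0.1,-0.03,0,0,0,0,0.07,-0.14,-0.03,0,0,0,0,0.07,-0.18,-0.03,0,0,0,0,0.07,-0.2,-0.03,0,0,0,0,0.07,-0.2,-0.03,0,0,0,0,0.07,-0.2,-0.03,0,0,0,0,0.07]}}

```text
t: 25.42
tcp_pos: [0.4054, -0.0185, 0.2191]
eef_rot: [-1.571, 0.0, -0.0]
wrist_force: [1.1, 0.4, 0.4]
opening: 0.818
```

```bash
python3 - <<'E'
from h import *
c=capture("scene");cv2.imwrite("pics/s22.png",cv2.resize(c["pixels"][120:290,200:440],None,fx=3.3,fy=3.3,interpolation=cv2.INTER_CUBIC)[:,:,::-1])
t=capture("top");cv2.imwrite("pics/t22.png",cv2.resize(t["pixels"][120:240,240:440],None,fx=4,fy=4,interpolation=cv2.INTER_CUBIC)[:,:,::-1])
for n,cc,lo,hi,z,r in [('jar','t',(26,80,80),(42,255,255),.068,(300,140,360,190)),('tin','t',(100,10,100),(135,80,255),.100,(315,145,345,175)),('orange','t',(8,115,110),(22,255,255),.140,(265,140,305,180)),('blue','t',(105,110,110),(120,255,255),.140,(362,140,395,170)),('green','t',(45,70,100),(70,255,255),.128,(255,208,285,236))]:
  for b in blobs(t["pixels"],lo,hi,50,r): print(n,b,np.round(onz(t,*b[0],z)*1e3,1))
E
```

```text
jar (array([329.8, 157.9]), array([20.5, 23.5]), 79.0, (319, 151, 22, 20)) [609.9 -20.4  68. ]
tin (array([330. , 157.3]), array([14.8, 16.3]), 187.5, (322, 149, 16, 17)) [607.  -19.6 100. ]
orange (array([282.9, 157.8]), array([16.9, 17.9]), 236.0, (273, 149, 20, 18)) [597.5  94.8 140. ]
blue (array([378.3, 154.7]), array([17.4, 17.6]), 238.5, (370, 146, 18, 19)) [ 610.5 -133.8  140. ]
green (array([269.1, 221.4]), array([18. , 18.2]), 255.0, (260, 212, 19, 19)) [444.3 124.9 128. ]
```

View pics/s22.png

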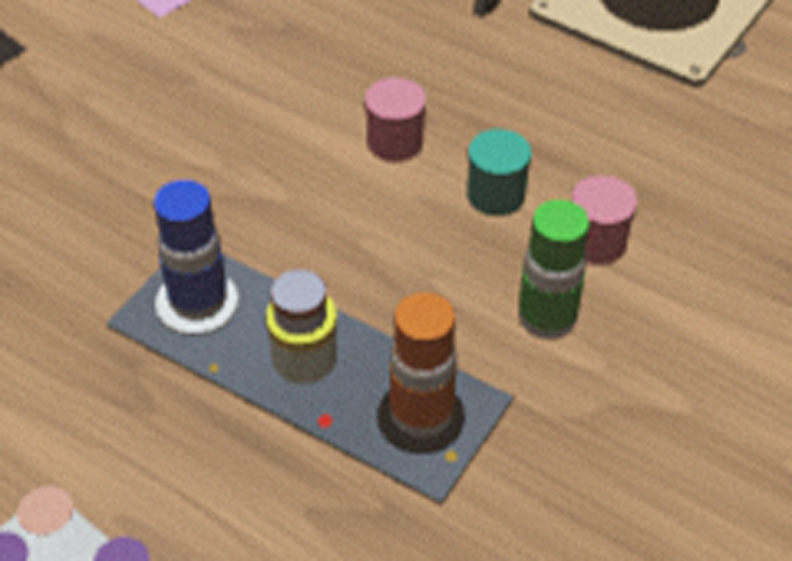

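View pics/t22.png

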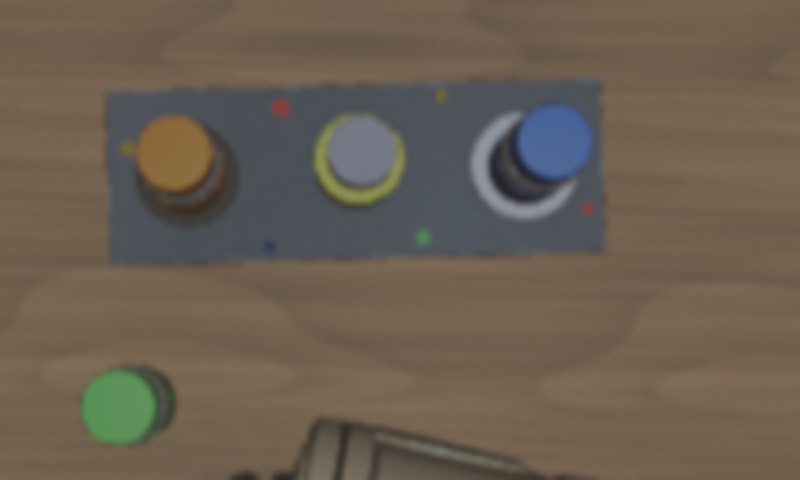

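All four stand upright, each within about 2–3 mm of its target, and the green can's measured position is unchanged. The arm is clear, so I'm handing the job in.

```bash
python3 -c "
from workcell import *
print(finish_job())"
```

```text
the job is handed in; nothing more can be done
None
```

I set out the board in the order asked and handed the job in after about 25 s. The blue can is on the white coaster, the orange can is on the black one, the yellow-lidded jar is midway between them, and the nozzle tin is on its lid.

**Final positions:** In the last top and scene views all four stand upright with the arm clear.

| Object | Distance from its target (top view) |
|---|---|
| Blue can | about 2 mm |
| Orange can | about 2.5 mm |
| Jar (checked before the tin covered it) | about 1 mm |
| Tin, from the jar's centre | about 1.5 mm |

**Bystanders:** The green can's measured position did not change. I did not re-measure the brush pot at the end; nothing came near it.

**Checks that disagreed:**
- **Fingertips:** They are about 40 mm behind the reported TCP, contrary to the description. My first grasp of the blue can closed just above its cap, touching it with about 6 N and leaving the can standing. I corrected for this on every later grasp.
- **Scene camera:** It read 2–5 mm off the top view on the objects, and up to 13 mm off on the white coaster. I used the top and wrist views, which agreed to about 2 mm.

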